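# Find the heavy side of the cork drum and hold it down

## Robot

A 6-joint arm with a two-finger parallel gripper is mounted at the origin on the work surface. World frame = base frame: x ahead of the robot, y to its left, z up, the work surface at z = 0. Lengths are in m, angles in degrees, forces in N, time in s.
With the tool pointing down it reaches from about 0.25 to 0.725 m from the base axis. Payload 9.7 kg.
Tool frame: the origin (TCP) lies at the very end of the fingers, on their centre line; the grasp point (between the pads) lies 19 mm behind it; z points along the fingers, y is the line along which they close (so a half turn about z gives the same grasp; the last joint's range is limited). The gripper opens to 85 mm and grips with 20 to 120 N. Pads are 22 mm wide; open, the fingers measure 114 mm over their backs; the gripper's body (76 mm by 85 mm) begins 54 mm behind the grasp point. The pads swing forward as they close: fully open they stand 13 mm farther back than shut.
Start: joints at [-72.479, 4.979, 10.078, 95.1, 0, 90], TCP at [0.166, -0.524, 0.231] pointing down, gripper open.
Joint ranges: [-179.16, 179.16], [-48.56, 103.87], [-65.8, 70.77], [-126.05, 130.52], [-82.76, 87.17], [-180, 180]. Speed limits (degrees/s): [127.2, 127.2, 147.25, 180, 180, 180].

## Interface

Orientations are given as [roll, pitch, yaw] about the fixed x, y, z axes, in that order (R = Rz(yaw) Ry(pitch) Rx(roll)).
In Python, from workcell import bot, viewer, finder gives the robot as it stands. The module is installed in compiled form; this text tells all that it offers.
- The arm moves only by the shell command python3 -m inch 'ROWS' [FORCE]. ROWS is JSON, a list that holds one entry, the list of rows, each a list of 7 numbers: the opening in per cent of the stroke, from 0 (shut) to 100 (fully open), then the shift along the tool's x, y, z in mm, then the turn, a rotation vector about the tool's x, y, z in degrees. In form: [[[grip, tx, ty, tz, ax, ay, az], ...]]. A call has 1 to 8 rows; each row shifts and turns the commanded pose from where the row before left it, along the tool's axes as they then stand; what a row does not reach is not made up. A row lasts 1/8 s, in which the tool goes at most 62.5 mm and 10.7 degrees, less where a joint would pass 70% of its speed; a pose out of reach is approached as far as the arm can. A call with a gripper value outside its range is refused whole. The fingers move at their own pace and stop on an object; FORCE is the grip in N (left out, the last holds). Time passes only in rows, so rows that do not move let the fingers close. It gives the time, the measured TCP pose, the force, the opening and the grip force at its end, in the units of the state.
- bot.get_obs(): the state, without advancing time (a new reading comes with each control period).
- viewer.camera(name): name is "scene" or "top"; returns a dict with "pixels" (480x640x3 uint8, red, green, blue), "vfov" (degrees; the focal length in pixels is half the picture's height over the tangent of half this angle, whatever the lens; pixels are square), "cx", "cy" (the principal point, pixels), "k1" (the pictures are not rectified: a ray, as slopes to the right and down, at radius r is drawn at 1 + k1 r^2 times it, then the intrinsics apply), "R" (3x3) and "t" (3): a world point X has camera coordinates R X + t. Camera axes: x right, y down, z forward; pixel columns grow to the right and rows downward; lengths in m; the calibration is good to about 2 mm. A picture is of the moment at which its call begins. There is no depth.
- bot.job_done(): hands the job in; it is judged then, once.
Trained networks look in the newest picture that a camera, given by its name, has taken for a name from the list of things; names that differ only in an ending like _2 or _b are one class to them, and where a whole thing is asked for, a point or a joint stands for the part that bears it (a point fixed in the world has none). Each returns a list of dicts, best first, with "conf" (0 to 1); they miss things now and then, are a little off and sometimes report something else, mostly with a low value. They report only what shows in the picture. A call takes as long as a camera call.
- finder.outline_of(camera, thing): "pixels" (480x640 bool, what is visible of it) and "extent" ([centre column, centre row, width, height] in pixels, round what is visible of it).
- finder.mark_of(camera, thing): "position" ([column, row] in pixels: a listed point, or the origin of a listed thing).
The state is a dict: "time": time; "q": joint angles; "qd": joint speeds; "joint_efforts": joint torques, N m; "ee_pos": TCP position; "tcp_rot": TCP orientation; "wrist_force": force on the tool from outside, world axes, zero at the start; "torque": the same for the moment, N m; "opening": finger opening in m; "grasp_force": force on a finger pad.
Only numpy, scipy, OpenCV 4.12 (cv2) and the standard library are available. Lean on these libraries where they do the work, as an engineer would, in place of code of your own. Each camera call takes 0.05 s, during which the arm holds its last target. There are 200 camera calls.

## Task

Slurry has dried inside the closed cork drum on the little polishing lathe and made one side of it heavy, though you cannot see which. Turn the drum by hand, grasping it by its edge, to find the heavy side; its greasy bearing drags, so a drum that is let go rolls back slowly but stops short of the bottom on whichever side it comes from. Bring the heavy side straight down and finish still gripping the drum there, at rest, so that I can mark it for the balance weight, and leave the other things on the bench where they are.

Things in the scene. Friction and masses are not known exactly. Their poses are not given: they have to be found in the camera images.
- drum (a joint): Turning angle of the cork drum on its level spindle (rad, no stops); grows as the drum's top moves toward +x of spindle. Let go, it rolls slowly (under 2.5 rad/s, no overswing) until its heavy side is 20 to 30 degrees short of the bottom, 1 to 4 s. Drag 0.065 N m, plus 0.05 N m s/rad; the heavy side pulls with up to 0.13 to 0.18 N m. It may still be rolling to rest at the start.
- spindle (a point): Middle of the cork drum on the spindle axis, 155 mm above the bench; does not turn. y: level along the spindle to the headstock; z: up; x: level, across. The drum is 160 mm across, 46 mm wide, cork rim, flat end plates flush with it; 60 mm clamp flanges stand out 7 mm at both ends, a 38 mm brass nut beyond the -y one. The heavy crust inside, 0.27 to 0.37 kg, has its centre 50 mm off axis.
- headstock (a point): Face of the lathe's headstock towards the drum, on the spindle axis, 78 mm in +y from the drum's middle: a round housing 96 mm across on a pedestal; the motor behind it, 124 mm across, begins 195 mm from the drum's middle. The other (-y) side is free. A steel splash tray, 220 mm in x and 125 mm in y, its rim 56 mm above the bench, lies under the drum.
- drum_mark (a point): Point on the drum's rim, mid-width, 80 mm from the axis, where a red stripe crosses the cork and runs a little way down both end plates; straight above the spindle when drum is 0. The stripe says nothing about where the heavy side is; that can start at any angle round the drum, but never already at the bottom (at least 14 degrees off).
- fish: Emerald green glass fish ornament, 145 mm long, 80 mm high, standing on its foot; origin under its middle. Leave it alone.
- funnel: Dented steel funnel, 100 mm across, 105 mm high, standing mouth down; origin at the middle of the mouth. Leave it alone.
- spare_drum: Spare cork sanding drum, 90 mm across, 70 mm high, standing on end; origin under its middle. Leave it alone.
- pumice: Amber jar of pumice, 72 mm across, 120 mm high; origin under its middle. Leave it alone.
- stick: Black boron carbide dressing stick, 90 x 20 x 12 mm, lying flat; origin under its middle. Leave it alone.
- spray: Clear water bottle with a blue cap, 60 mm across, 160 mm high; origin under its middle. Leave it alone.

How it is judged:
By the outcome, as a careful person would: the job done as asked, in the order asked, and still so for the second after the job is handed in, while the arm keeps its last pose, push and grip.
It also fails if it takes over 58 s, if anything falls off the work surface, if the arm or the gripper's body presses on something with over 40 N, if the wrist force passes 120 N, or if a joint passes its speed limit or range.

## Working session

There is one attempt and no reset: what is moved stays moved. The work goes in short steps, Python scripts to look and compute and a shell command to move; the robot and the scene stay as the last step left them, time stands still between calls to the robot, and variables do not carry over. Pictures are saved under pics/ and viewed, at most 10 in all, crops included, and the job is handed in when it is done.

```bash
mkdir -p pics; cat > h.py <<'E'
import numpy as np, cv2
from workcell import bot, viewer, finder
from scipy.spatial.transform import Rotation as Ro
def K(c):
    f=240/np.tan(np.radians(c["vfov"])/2); return np.array([[f,0,c["cx"]],[0,f,c["cy"]],[0,0,1.]])
def ray(c,p):
    d=np.array([c["k1"],0,0,0,0.])
    u=cv2.undistortPoints(np.array([[p]],float),K(c),d)[0,0]
    R=np.array(c["R"]);t=np.array(c["t"])
    v=R.T@np.array([u[0],u[1],1]); return -R.T@t, v/np.linalg.norm(v)
def proj(c,X):
    R=np.array(c["R"]);t=np.array(c["t"])
    return cv2.projectPoints(np.atleast_2d(X).astype(float),cv2.Rodrigues(R)[0],t,K(c),np.array([c["k1"],0,0,0,0.]))[0][:,0]
def tri(cs,ps):
    A=np.zeros((3,3));b=np.zeros(3)
    for c,p in zip(cs,ps):
        o,d=ray(c,p);M=np.eye(3)-np.outer(d,d);A+=M;b+=M@o
    X=np.linalg.solve(A,b); return X,[np.linalg.norm(proj(c,X)[0]-p) for c,p in zip(cs,ps)]
E
python3 - <<'E'
from h import *
cs={}
for n in("scene","top"):
    c=viewer.camera(n);cs[n]=c;cv2.imwrite(f"pics/{n}0.png",c["pixels"][:,:,::-1])
    print(n,c["vfov"],c["k1"],ray(c,[320,240]))
for th in("spindle","headstock","drum_mark","fish","funnel","spare_drum","pumice","stick","spray"):
    P={}
    for n in cs:
        r=finder.mark_of(n,th)
        for x in r[:2]: print(th,n,np.round(x["position"],1),round(x["conf"],2))
        if r:P[n]=r[0]["position"]
        if r and th in("fish","funnel","spare_drum","pumice","stick","spray"):
            o,d=ray(cs[n],r[0]["position"]);print("   z0",np.round(o-d*o[2]/d[2],3))
    if len(P)==2: X,e=tri([cs[n] for n in P],list(P.values()));print("   tri",X.round(4),np.round(e,1))
print(bot.get_obs())
E
```

```text
scene 55.24395211724422 -0.025708699558026713 (array([1.30850381, 0.33572645, 0.93571159]), array([-0.70677653, -0.32007316, -0.63088835]))
top 48.49473561168516 -0.020888161972132033 (array([ 0.27433668, -0.04058396,  1.46742478]), array([ 0.17011629, -0.02155094, -0.98518831]))
spindle scene [326.2 288.5] 0.64
spindle top [284.9 206.8] 0.66
   tri [0.5879 0.0216 0.1454] [1.1 1.1]
headstock scene [356.3 294.6] 0.88
headstock top [250.8 209.5] 0.63
   tri [0.5819 0.1025 0.1517] [1.2 1.1]
drum_mark scene [320.7 276.8] 0.59
drum_mark top [275.3 181.8] 0.65
   tri [0.6327 0.0349 0.2283] [1.8 1.7]
fish scene [206.3 257.3] 0.88
fish scene [228.  234.8] 0.31
   z0 [ 0.479 -0.429  0.   ]
fish top [450.5 258.7] 0.69
fish top [283.2 208. ] 0.63
   z0 [ 0.473 -0.436  0.   ]
   tri [ 0.4729 -0.4361 -0.0072] [0.5 0.5]
funnel scene [156.2 247.5] 0.73
   z0 [ 0.504 -0.604  0.   ]
funnel top [507.5 243.2] 0.7
   z0 [ 0.515 -0.598  0.   ]
   tri [ 0.5134 -0.5939  0.011 ] [0.1 0.1]
spare_drum scene [160.5 286.3] 0.96
   z0 [ 0.64  -0.477  0.   ]
spare_drum top [460.5 195.3] 0.68
   z0 [ 0.654 -0.474 
[... 556 characters left out ...]
 -0.0541  0.38  ] [89.5 83.4]
{'time': 1.0, 'q': array([-7.24795453e+01,  4.97888022e+00,  1.00762720e+01,  9.51002100e+01,
        6.68140074e-04,  8.99997581e+01]), 'qd': array([-0.05807923, -0.01307509, -0.01139399,  0.1392546 , -0.0736401 ,
        0.1061225 ]), 'joint_efforts': array([ 3.65428496e-03, -5.20106721e+01,  4.64869666e+01,  1.68795246e-03,
        1.57309291e-04, -1.61759971e-05]), 'ee_pos': array([ 0.16557244, -0.5244647 ,  0.23126693]), 'tcp_rot': array([-1.79997182e+02, -6.68151970e-04,  1.75206966e+01]), 'wrist_force': array([0.40131203, 0.61744365, 0.19195158]), 'torque': array([-0.04537543, -0.04250295, -0.04769459]), 'grasp_force': 0.0, 'opening': 0.08554571591621082}
```

View pics/scene0.png

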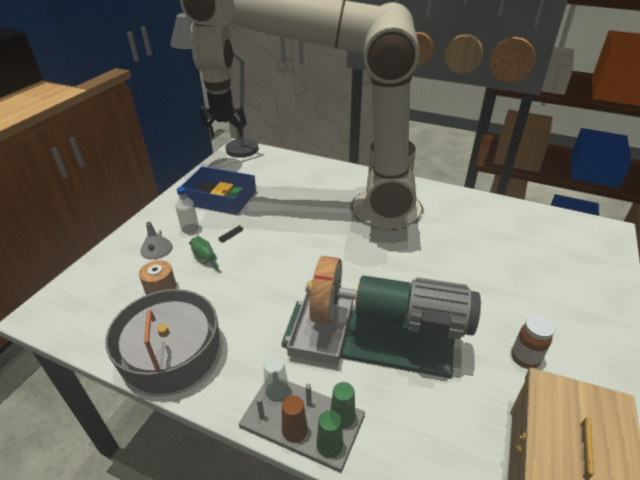

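View pics/top0.png

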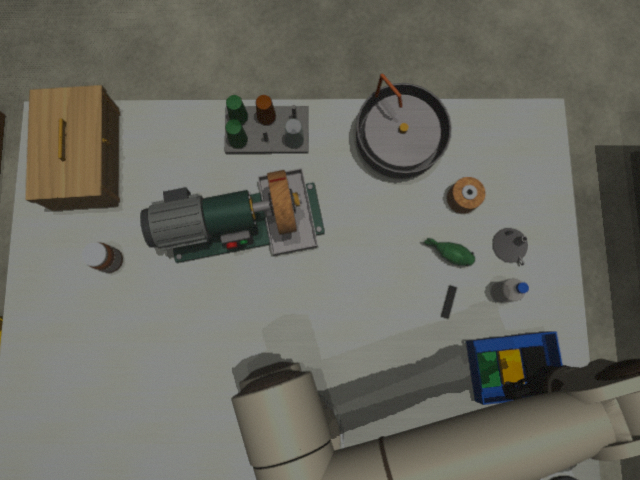

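The scene view shows the drum at about (326,288), with the headstock and motor to its right. The red stripe is near its top at (321,277). In the top view the drum is at (283,205), its spindle slightly yawed, and the -y side is free. The other listed things are well away from it. Next I'll fit the drum's pose to its silhouettes.

```bash
cat > fit.py <<'E'
from h import *
from scipy.optimize import minimize
def cyl(p,z=0.155):
    x,y,w=p; a=np.linspace(0,2*np.pi,60)
    ex=np.array([np.cos(w),np.sin(w),0]);ey=np.array([-np.sin(w),np.cos(w),0]);c=np.array([x,y,z])
    return np.concatenate([c+s*ey+.08*(np.outer(np.sin(a),ex)+np.outer(np.cos(a),[0,0,1])) for s in(-.023,.023)])
def angle(cs,p):
    "drum angle from mark (deg) for each camera and joint; p=(x,y,yaw)"
    x,y,w=p;ex=np.array([np.cos(w),np.sin(w),0]);out=[]
    for n,c in cs.items():
        for r in finder.mark_of(n,"drum_mark")[:1]:
            g=np.radians(np.arange(-180,180,.25))
            X=np.array([x,y,.155])+.08*(np.outer(np.sin(g),ex)+np.outer(np.cos(g),[0,0,1]))
            o=np.array(-np.array(c["R"]).T@np.array(c["t"]))
            n_=(X-[x,y,.155])/.08; vis=((o-X)*n_).sum(1)>0
            d=np.linalg.norm(proj(c,X)-r["position"],axis=1)+1e3*~vis; i=d.argmin()
            out.append((n,round(float(np.degrees(g[i])),1),round(float(d[i]),1),round(r["conf"],2)))
    return out
E
python3 - <<'E'
from fit import *
cs={n:viewer.camera(n) for n in("scene","top")};M={}
for n in cs:
    for r in finder.outline_of(n,"drum")[:2]: print(n,r["conf"],r["extent"],r["pixels"].sum())
    M[n]=finder.outline_of(n,"drum")[0]["pixels"]
S=4
def cost(p,full=False):
    t=[]
    for n,c in cs.items():
        h=cv2.convexHull((proj(c,cyl(p))*16+8*0).astype(np.float32))
        big=np.zeros((480*S,640*S),np.uint8); cv2.fillConvexPoly(big,np.round((h/16+.5)*S-.5).astype(np.int32),1)
        m=cv2.resize(M[n].astype(np.uint8),None,fx=S,fy=S,interpolation=0)
        t.append(1-(big&m).sum()/(big|m).sum())
    return t if full else sum(t)
best=None
for w in(0,.1,.2,.3):
    r=minimize(cost,[.588,.022,w],method="Nelder-Mead",options=dict(initial_simplex=[[.588,.022,w],[.6,.022,w],[.588,.03,w],[.588,.022,w+.1]]))
    print(r.x,r.fun,cost(r.x,True))
    if best is None or r.fun<best.fun: best=r
np.save("p.npy",best.x)
print(angle(cs,best.x),angle(cs,[.588,.022,best.x[2]]))
im=[]
for n,c in cs.items():
    a=c["pixels"][:,:,::-1].copy()
    q=proj(c,cyl(best.x)); u=q.mean(0).astype(int)-[65,50]
    a=cv2.resize(a[u[1]:u[1]+100,u[0]:u[0]+130],None,fx=6,fy=6,interpolation=2)[:, :390*2]
    h=((q-u+.5)*6-.5).astype(int)
    for k in (h[:60],h[60:]): cv2.polylines(a,[k.reshape(-1,1,2)],True,(255,255,0),1)
    im.append(cv2.resize(a,(400,308)))
cv2.imwrite("pics/fit.png",np.hstack(im))
print(bot.get_obs()["time"])
E
```

```text
scene 0.69 [331.4, 286.6, 51.0, 67.3] 2058
top 0.85 [276.4, 202.1, 50.1, 59.3] 1563
[0.59922682 0.02810494 0.19894778] 0.4018711413040269 [np.float64(0.13751716725383656), np.float64(0.26435397405019034)]
[0.59866662 0.02790842 0.19996092] 0.4008170828216434 [np.float64(0.13833602295140757), np.float64(0.26248105987023584)]
[0.5986624  0.0271825  0.18962444] 0.40481987967479616 [np.float64(0.14641348964946987), np.float64(0.2584063900253263)]
[0.59874208 0.02774255 0.19837366] 0.400990537241405 [np.float64(0.14038329707013208), np.float64(0.2606072401712729)]
[('scene', 45.2, 4.4, 0.78), ('top', 50.3, 0.4, 0.9)] [('scene', 51.2, 3.4, 0.78), ('top', 72.8, 2.3, 0.9)]
1.5
```

View pics/fit.png

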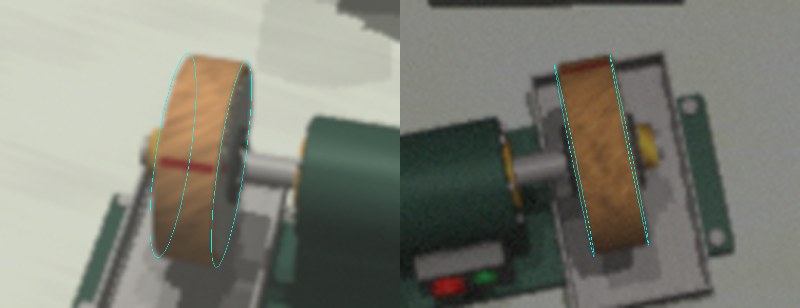

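The overlay shows the network's mask took in the shaft, so the fit is a few mm off. The stripe is moving too: it's at the rear top, and the drum is still rolling. I'll refit on the cork colour.

```bash
cat > refit.py <<'E'
from fit import *
S=6
def run(cs,p0):
    T={}
    for n,c in cs.items():
        hsv=cv2.cvtColor(c["pixels"],cv2.COLOR_RGB2HSV)
        m=((hsv[...,0]<20)|(hsv[...,0]>172))&(hsv[...,1]>85)&(hsv[...,2]>50)
        u=proj(c,cyl(p0)).mean(0); w=np.zeros((480,640),bool); w[int(u[1])-45:int(u[1])+45,int(u[0])-32:int(u[0])+32]=1
        k,l,s,_=cv2.connectedComponentsWithStats((m&w).astype(np.uint8)); m=l==1+s[1:,4].argmax()
        T[n]=(m,u)
    def cost(p,full=False):
        t=[]
        o=[0,0]
        for n,c in cs.items():
            m,u=T[n];q=proj(c,cyl(p)); x0,y0=int(u[0])-50,int(u[1])-50
            f=lambda h:np.round((h-[x0,y0]+.5)*S*16-8).astype(np.int32)
            b=np.zeros((100*S,100*S),np.uint8); cv2.fillConvexPoly(b,f(cv2.convexHull(q.astype(np.float32))),1,shift=4)
            C=-np.array(c["R"]).T@np.array(c["t"]); side=np.dot(C[:2]-p[:2],[-np.sin(p[2]),np.cos(p[2])])
            if abs(side)>.023: cv2.fillPoly(b,[f(q[60:] if side>0 else q[:60])],0,shift=4)
            mm=cv2.resize(m[y0:y0+100,x0:x0+100].astype(np.uint8),None,fx=S,fy=S,interpolation=0)
            t.append(1-(b&mm).sum()/(b|mm).sum())
        return t if full else sum(t)
    best=None
    for w in(.1,.2):
        x=np.array([p0[0],p0[1],w]);r=minimize(cost,x,method="Nelder-Mead",options=dict(initial_simplex=[x,x+[.012,0,0],x+[0,.01,0],x+[0,0,.08]]))
        print(r.x.round(4),cost(r.x,True))
        if best is None or r.fun<best.fun:best=r
    return best.x
E
python3 - <<'E'
from refit import *
cs={n:viewer.camera(n) for n in("scene","top")}
p=run(cs,np.load("p.npy")); np.save("p.npy",p); print(angle(cs,p))
im=[]
for n,c in cs.items():
    a=c["pixels"][:,:,::-1].copy();q=proj(c,cyl(p)); u=q.mean(0).astype(int)-[65,50]
    a=cv2.resize(a[u[1]:u[1]+100,u[0]:u[0]+130],None,fx=6,fy=6,interpolation=2);h=((q-u+.5)*6-.5).astype(int)
    for k in (h[:60],h[60:]): cv2.polylines(a,[k.reshape(-1,1,2)],True,(255,255,0),1)
    im.append(cv2.resize(a,(400,308)))
cv2.imwrite("pics/fit2.png",np.hstack(im))
print(bot.get_obs()["time"])
E
```

```text
[0.5982 0.0278 0.2075] [np.float64(0.15118436212384545), np.float64(0.07476071204937829)]
[0.5986 0.028  0.2042] [np.float64(0.15223030563086348), np.float64(0.07415775580510942)]
[('scene', 50.0, 4.4, 0.64), ('top', 52.2, 1.0, 0.96)]
1.7
```

View pics/fit2.png

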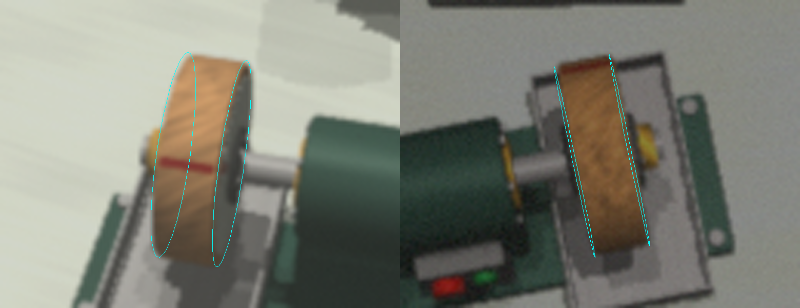

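```bash
python3 - <<'E'
from refit import *
cs={n:viewer.camera(n) for n in("scene","top")}
p=np.load("p.npy"); im=[]
for n,c in cs.items():
    a=c["pixels"][:,:,::-1].copy();u=proj(c,cyl(p)).mean(0).astype(int)-[25,40]
    a=cv2.resize(a[u[1]:u[1]+80,u[0]:u[0]+50],None,fx=7,fy=7,interpolation=2)
    for pp,col in ((p,(255,255,0)),([.588,.0235,p[2]],(255,0,255))):
        h=((proj(c,cyl(pp))-u+.5)*7-.5).astype(int)
        for k in (h[:60],h[60:]): cv2.polylines(a,[k.reshape(-1,1,2)],True,col,1)
    im.append(a)
cv2.imwrite("pics/fit3.png",np.hstack(im)); print(angle(cs,p),bot.get_obs()["time"])
E
```

```text
[('scene', 47.0, 0.5, 0.7), ('top', 52.2, 2.8, 0.91)] 1.9
```

View pics/fit3.png

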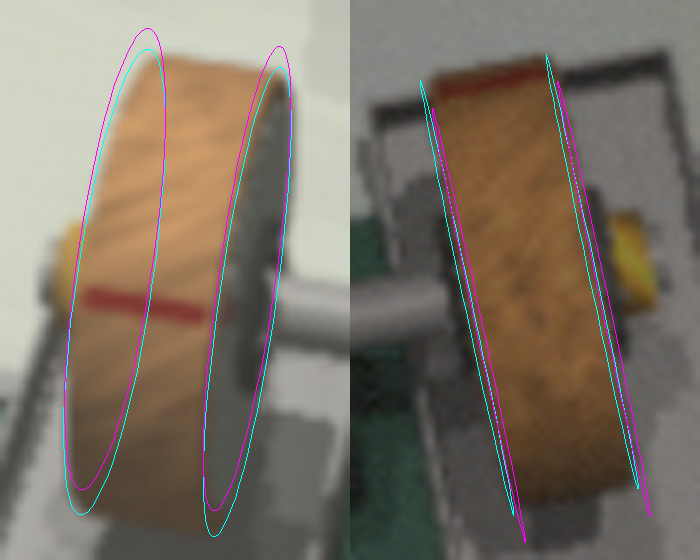

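The cyan model matches both views to about 1–2 px. At (0.598, 0.027) with a yaw of about 0.2, that's good enough to grasp. I'll raise the arm and turn the wrist first.

```bash
cat > go.py <<'E'
from refit import *
from scipy.linalg import logm, expm
C=np.array([.5975,.0270,.155]);W=.197
ex=np.array([np.cos(W),np.sin(W),0]);ey=np.array([-np.sin(W),np.cos(W),0]);ez=np.array([0,0,1.])
def pose(b,r):
    b=np.radians(b);e=np.sin(b)*ex+np.cos(b)*ez;T=np.eye(4)
    T[:3,2]=-e;T[:3,1]=ey;T[:3,0]=np.cross(ey,-e);T[:3,3]=C+e*r;return T
def cur():
    o=bot.get_obs();T=np.eye(4);T[:3,:3]=Ro.from_euler("xyz",o["tcp_rot"],degrees=True).as_matrix();T[:3,3]=o["ee_pos"];return T
def steps(b,r,n):
    D=np.linalg.inv(cur())@pose(b,r);L=logm(D).real/n;d=expm(L)
    print("total",(D[:3,3]*1e3).round(1),np.degrees(Ro.from_matrix(D[:3,:3]).as_rotvec()).round(1))
    print("row x",n,(d[:3,3]*1e3).round(1),np.degrees(Ro.from_matrix(d[:3,:3]).as_rotvec()).round(2))
def where():
    T=cur();v=T[:3,3]-C;e=-T[:3,2]
    print("tcp rel ex,ey,ez mm",(np.array([v@ex,v@ey,v@ez])*1e3).round(1),"tilt",np.degrees(np.arctan2(e@ex,e@ez)).round(1),"radial err (tan)",round(1e3*np.dot(v,np.cross(ey,e)),1),"r",round(1e3*v@e,1),"y-axis misalign",np.degrees(np.arcsin(np.clip(np.linalg.norm(np.cross(T[:3,1],ey)),0,1))).round(2))
    o=bot.get_obs();f=o["wrist_force"];print("t",o["time"],"F",(np.array([f@ex,f@ey,f@ez])).round(1),"q",o["q"].round(0),"open",round(o["opening"],4),"gf",round(o["grasp_force"],1),"tq",np.round([o["torque"]@ex,o["torque"]@ey,o["torque"]@ez],2))
def look():
    cs={n:viewer.camera(n) for n in("scene","top")};print("mark",angle(cs,[C[0],C[1],W]))
E
python3 -m inch '[[[100,0,0,-15,0,0,-10],[100,0,0,-15,0,0,-10],[100,0,0,-15,0,0,-10],[100,0,0,-15,0,0,-10],[100,0,0,-15,0,0,-10],[100,0,0,-15,0,0,-10],[100,0,0,-15,0,0,-10],[100,0,0,-15,0,0,-10]]]' 40
python3 -m inch '[[[100,0,0,0,0,0,-10],[100,0,0,0,0,0,-10],[100,0,0,0,0,0,-10],[100,0,0,0,0,0,-10],[100,0,0,0,0,0,-10],[100,0,0,0,0,0,-10],[100,0,0,0,0,0,-10],[100,0,0,0,0,0,-10]]]'
python3 - <<'E'
from go import *
where(); steps(-40,.2,16); look()
E
```

```text
time: 2.9
ee_pos: [0.1656, -0.5245, 0.3518]
tcp_rot: [-180.0, 0.0, 97.8]
wrist_force: [-0.1, -0.2, -0.1]
opening: 0.0856
grasp_force: 0.0
time: 3.9
ee_pos: [0.1656, -0.5245, 0.3513]
tcp_rot: [-180.0, 0.0, 177.9]
wrist_force: [-0.2, -0.0, -0.3]
opening: 0.0855
grasp_force: 0.0
tcp rel ex,ey,ez mm [-531.5 -456.3  196.3] tilt -0.0 radial err (tan) -531.5 r 196.3 y-axis misalign 13.44
t 3.9 F [-0.2  0.  -0.3] q [-72.  10.  29. 109.   0. -70.] open 0.0855 gf 0.0 tq [ 0.03  0.06 -0.04]
total [-285.9  537.4   43.1] [ -4.7 -39.8 -12.9]
row x 16 [-19.7  31.4  10.1] [-0.29 -2.49 -0.81]
mark [('scene', 49.2, 1.4, 0.86), ('top', 43.5, 2.4, 0.81)]
```

```bash

python3 -m inch '[[[100,-20,31.5,10,-0.3,-2.5,-0.8],[100,-20,31.5,10,-0.3,-2.5,-0.8],[100,-20,31.5,10,-0.3,-2.5,-0.8],[100,-20,31.5,10,-0.3,-2.5,-0.8],[100,-20,31.5,10,-0.3,-2.5,-0.8],[100,-20,31.5,10,-0.3,-2.5,-0.8],[100,-20,31.5,10,-0.3,-2.5,-0.8],[100,-20,31.5,10,-0.3,-2.5,-0.8]]]'
python3 -m inch '[[[100,-20,31.5,10,-0.3,-2.5,-0.8],[100,-20,31.5,10,-0.3,-2.5,-0.8],[100,-20,31.5,10,-0.3,-2.5,-0.8],[100,-20,31.5,10,-0.3,-2.5,-0.8],[100,-20,31.5,10,-0.3,-2.5,-0.8],[100,-20,31.5,10,-0.3,-2.5,-0.8],[100,-20,31.5,10,-0.3,-2.5,-0.8],[100,-20,31.5,10,-0.3,-2.5,-0.8]]]'
python3 - <<'E'
from go import *
where(); steps(-60,.10,6);steps(-60,.043,6); look()
E
```

```text
time: 5.1
ee_pos: [0.3336, -0.2696, 0.3001]
tcp_rot: [178.6, 20.2, -176.5]
wrist_force: [0.5, -0.4, -0.1]
opening: 0.0853
grasp_force: 0.0
time: 6.1
ee_pos: [0.4782, 0.0025, 0.3119]
tcp_rot: [179.7, 40.3, -169.5]
wrist_force: [-0.4, -0.0, 0.7]
opening: 0.0852
grasp_force: 0.0
tcp rel ex,ey,ez mm [-121.7   -0.7  156.9] tilt -40.3 radial err (tan) 8.7 r 198.4 y-axis misalign 0.58
t 6.1 F [-0.4  0.   0.7] q [ -6. -42. -27.  66.  11. -13.] open 0.0852 gf 0.0 tq [-0.06  0.59 -0.04]
total [ 42.4   0.5 104.3] [ -0.2 -19.7  -0.5]
row x 6 [ 9.5  0.1 16.3] [-0.04 -3.28 -0.09]
total [ 23.2   0.9 157.9] [ -0.2 -19.7  -0.5]
row x 6 [ 7.6  0.1 25.6] [-0.04 -3.28 -0.09]
mark [('scene', 51.0, 2.4, 0.96), ('top', 44.8, 1.1, 0.88)]
```

```bash

python3 -m inch '[[[100,4.5,0,23,0,-1.7,0],[100,4.5,0,23,0,-1.7,0],[100,4.5,0,23,0,-1.7,0],[100,4.5,0,23,0,-1.7,0],[100,0,0,0,0,0,0]]]'
python3 - <<'E'
from go import *
where(); steps(-47,.043,4); 
c=viewer.camera("scene");cv2.imwrite("pics/pre.png",c["pixels"][150:390,180:500,::-1])
E
```

```text
time: 6.92
ee_pos: [0.5255, 0.0097, 0.2292]
tcp_rot: [179.7, 46.8, -169.5]
wrist_force: [-1.5, -0.3, -0.9]
opening: 0.0853
grasp_force: 0.0
tcp rel ex,ey,ez mm [-73.9  -2.9  74.2] tilt -46.8 radial err (tan) 3.4 r 104.7 y-axis misalign 0.56
t 6.925 F [-1.5 -0.  -0.9] q [ -5. -45. -41.  48.  12. -11.] open 0.0853 gf 0.0 tq [ 0.01  0.68 -0.04]
total [ 3.6  3.1 61.7] [-0.2 -0.2 -0.5]
row x 4 [ 0.9  0.7 15.4] [-0.06 -0.06 -0.13]
```

View pics/pre.png

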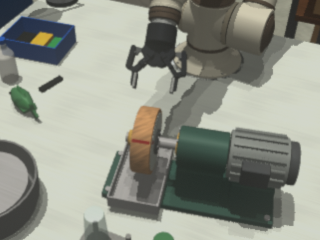

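```bash

python3 -m inch '[[[100,0.9,0.7,15.4,0,0,0],[100,0.9,0.7,15.4,0,0,0],[100,0.9,0.7,15.4,0,0,0],[100,0.9,0.7,15.4,0,0,0]]]'
python3 -m inch '[[[40,0,0,0,0,0,0],[40,0,0,0,0,0,0],[40,0,0,0,0,0,0],[40,0,0,0,0,0,0]]]' 30
python3 - <<'E'
from go import *
where(); look()
c=viewer.camera("scene");cv2.imwrite("pics/grip.png",cv2.resize(c["pixels"][200:350,240:440,::-1],None,fx=3,fy=3))
E
```

```text
time: 7.48
ee_pos: [0.5683, 0.021, 0.189]
tcp_rot: [179.8, 47.1, -169.3]
wrist_force: [-0.2, -0.3, -0.0]
opening: 0.0856
grasp_force: 0.0
time: 7.98
ee_pos: [0.5676, 0.0218, 0.1889]
tcp_rot: [179.8, 47.1, -169.2]
wrist_force: [-5.6, 2.3, 3.8]
opening: 0.0453
grasp_force: 31.7
tcp rel ex,ey,ez mm [-30.3   0.8  33.9] tilt -47.1 radial err (tan) 4.2 r 45.3 y-axis misalign 0.36
t 7.975 F [-5.   3.4  3.8] q [ -3. -38. -43.  39.  10.  -9.] open 0.0453 gf 31.7 tq [0.33 0.92 0.35]
mark [('scene', 45.5, 1.0, 0.78), ('top', 41.5, 1.8, 0.74)]
```

View pics/grip.png

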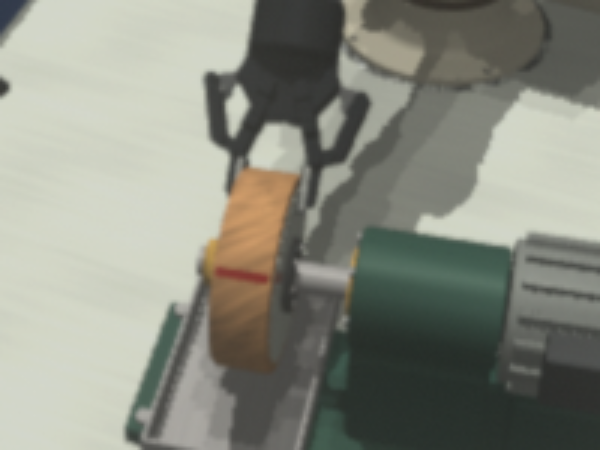

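Both fingers straddle the rim and the drum is gripped, with the stripe at crop (240,273). I'll turn the drum about +62° by following its arc.

```bash
cat >> go.py <<'E'
def stripe():
    "drum angle from red stripe colour, per camera"
    out={}
    for n in("scene","top"):
        c=viewer.camera(n);h=cv2.cvtColor(c["pixels"],cv2.COLOR_RGB2HSV).astype(int)
        m=((h[...,0]<6)|(h[...,0]>170))&(h[...,1]>110)&(h[...,2]>50)
        hull=cv2.convexHull(proj(c,cyl([C[0],C[1],W])).astype(np.float32));b=np.zeros((480,640),np.uint8);cv2.fillConvexPoly(b,hull.astype(int),1);m&=b>0
        if m.sum()<5: out[n]=None;continue
        g=np.radians(np.arange(-180,180,.25));v=np.outer(np.sin(g),ex)+np.outer(np.cos(g),ez);X=C+.08*v
        o=-np.array(c["R"]).T@np.array(c["t"]);vis=((o-X)*v).sum(1)>0
        ys,xs=np.nonzero(m);d=np.linalg.norm(proj(c,X)-[np.median(xs),np.median(ys)],axis=1)+1e3*~vis;i=d.argmin()
        out[n]=(round(float(np.degrees(g[i])),1),round(float(d[i]),1),int(m.sum()))
    print("stripe",out,bot.get_obs()["time"])
E
python3 -c "
from go import *
stripe()"
python3 -m inch '[[[40,-6.1,0,0.4,0,7.75,0],[40,-6.1,0,0.4,0,7.75,0],[40,-6.1,0,0.4,0,7.75,0],[40,-6.1,0,0.4,0,7.75,0]]]' 30
python3 -c "
from go import *
where();stripe()"
```

```text
stripe {'scene': (48.8, 0.7, 36), 'top': (52.0, 0.2, 6)} 8.325
time: 8.82
ee_pos: [0.5853, 0.0253, 0.1972]
tcp_rot: [179.8, 15.3, -169.1]
wrist_force: [-3.8, 1.9, -14.4]
opening: 0.0457
grasp_force: 41.4
tcp rel ex,ey,ez mm [-12.3   0.7  42.2] tilt -15.3 radial err (tan) -0.7 r 44.0 y-axis misalign 0.42
t 8.825 F [ -3.4   2.6 -14.4] q [ 1. -6. -6. 75.  3. -9.] open 0.0457 gf 41.4 tq [ 0.06  1.97 -0.09]
stripe {'scene': (78.2, 0.1, 31), 'top': None} 8.925
```

```bash

python3 -m inch '[[[40,-6.1,0,0.8,0,7.75,0],[40,-6.1,0,0.6,0,7.75,0],[40,-6.1,0,0.5,0,7.75,0],[40,-6.1,0,0.4,0,7.75,0],[40,0,0,0,0,0,0]]]'
python3 -c "
from go import *
where();stripe();look()"
```

```text
time: 9.55
ee_pos: [0.612, 0.0305, 0.1919]
tcp_rot: [179.8, -15.9, -169.0]
wrist_force: [-10.1, 2.1, -38.0]
opening: 0.0457
grasp_force: 45.4
tcp rel ex,ey,ez mm [14.9  0.6 36.9] tilt 15.9 radial err (tan) 4.2 r 39.5 y-axis misalign 0.43
t 9.55 F [ -9.5   4.1 -38. ] q [  4.  31.  36. 111.  -2.  -7.] open 0.0457 gf 45.4 tq [ 0.01 -0.47  0.08]
stripe {'scene': None, 'top': None} 9.65
mark [('scene', 110.2, 0.3, 0.81)]
```

Releasing now, fingers open in place, and letting the drum roll.

```bash

python3 -m inch '[[[100,0,0,0,0,0,0],[100,0,0,0,0,0,0],[100,0,0,0,0,0,0],[100,0,0,0,0,0,0],[100,0,0,0,0,0,0],[100,0,0,0,0,0,0]]]'
python3 -c "
from go import *
where();stripe();look()"
python3 -m inch '[[[100,0,0,0,0,0,0],[100,0,0,0,0,0,0],[100,0,0,0,0,0,0],[100,0,0,0,0,0,0],[100,0,0,0,0,0,0],[100,0,0,0,0,0,0],[100,0,0,0,0,0,0],[100,0,0,0,0,0,0]]]'
python3 -m inch '[[[100,0,0,0,0,0,0],[100,0,0,0,0,0,0],[100,0,0,0,0,0,0],[100,0,0,0,0,0,0],[100,0,0,0,0,0,0],[100,0,0,0,0,0,0],[100,0,0,0,0,0,0],[100,0,0,0,0,0,0]]]'
python3 - <<'E'
from go import *
where();stripe();look()
c=viewer.camera("scene");cv2.imwrite("pics/rel.png",cv2.resize(c["pixels"][200:350,240:440,::-1],None,fx=4,fy=4,interpolation=2))
E
```

```text
time: 10.6
ee_pos: [0.6117, 0.0301, 0.1995]
tcp_rot: [179.9, -15.0, -169.1]
wrist_force: [-0.1, 0.7, -0.4]
opening: 0.0849
grasp_force: 0.0
tcp rel ex,ey,ez mm [14.6  0.3 44.5] tilt 15.0 radial err (tan) 2.6 r 46.8 y-axis misalign 0.39
t 10.6 F [-0.   0.7 -0.4] q [  4.  30.  36. 111.  -2.  -7.] open 0.0849 gf 0.0 tq [ 0.04 -0.25 -0.01]
stripe {'scene': None, 'top': None} 10.7
mark [('scene', 90.8, 1.2, 0.89), ('top', -100.5, 173.5, 0.33)]
time: 11.9
ee_pos: [0.6117, 0.0301, 0.1994]
tcp_rot: [179.9, -15.0, -169.1]
wrist_force: [-0.7, 0.1, 1.0]
opening: 0.0851
grasp_force: 0.0
time: 12.9
ee_pos: [0.6117, 0.0301, 0.1994]
tcp_rot: [179.9, -15.0, -169.1]
wrist_force: [0.0, -1.2, 0.1]
opening: 0.0856
grasp_force: 0.0
tcp rel ex,ey,ez mm [14.6  0.3 44.4] tilt 15.0 radial err (tan) 2.6 r 46.7 y-axis misalign 0.39
t 12.9 F [-0.2 -1.2  0.1] q [  4.  30.  36. 111.  -2.  -7.] open 0.0856 gf 0.0 tq [ 0.01 -0.22 -0.03]
stripe {'scene': (92.2, 2.6, 6), 'top': None} 13.0
mark [('scene', 93.5, 1.7, 0.85)]
```

View pics/rel.png

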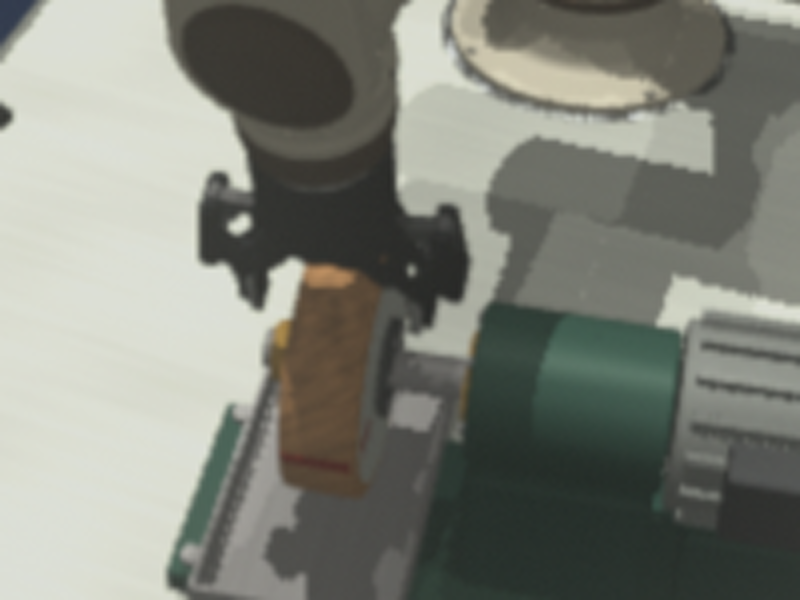

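The picture shows the stripe low on the front at crop (318,464). The drum rolled back from about 108° to about 92° and stopped there. The arc's reaction forces suggest the true axis is about 5.5 mm nearer the robot, so I'll update the centre, regrasp, and turn the other way for the second rest.

```bash
sed -i 's/^C=.*/C=np.array([.5920,.0260,.155])/' go.py
python3 -c "
from go import *
where();stripe();look();steps(15,.045,2)"
```

```text
Traceback (most recent call last):
  File "go.py", line 4, in <module>
    ex=np.array([np.cos(W),np.sin(W),0]);ey=np.array([-np.sin(W),np.cos(W),0]);ez=np.array([0,0,1.])
                        ^
NameError: name 'W' is not defined
```

```bash
sed -i 's/^C=.*/C=np.array([.5920,.0260,.155]);W=.197/' go.py
python3 -c "
from go import *
where();stripe();look();steps(15,.045,2)"
```

```text
tcp rel ex,ey,ez mm [20.1  0.2 44.4] tilt 15.0 radial err (tan) 7.9 r 48.1 y-axis misalign 0.39
t 13.25 F [ 0.   0.6 -0.8] q [  4.  30.  36. 111.  -2.  -7.] open 0.0854 gf 0.0 tq [-0.01 -0.2   0.02]
stripe {'scene': None, 'top': None} 13.35
mark [('scene', 101.0, 2.7, 0.87)]
total [ 7.9 -0.2  3.1] [ 0.2 -0.  -0.3]
row x 2 [ 4.  -0.1  1.6] [ 0.1  -0.   -0.17]
```

```bash

python3 -m inch '[[[100,4,0,1.5,0,0,0],[100,4,0,1.5,0,0,0],[40,0,0,0,0,0,0],[40,0,0,0,0,0,0],[40,0,0,0,0,0,0],[40,0,0,0,0,0,0]]]' 30
python3 -m inch '[[[40,6.3,0,0.4,0,-8,0],[40,6.3,0,0.4,0,-8,0],[40,6.3,0,0.4,0,-8,0],[40,6.3,0,0.4,0,-8,0]]]' 30
python3 -m inch '[[[40,6.3,0,0.4,0,-8,0],[40,6.3,0,0.4,0,-8,0],[40,6.3,0,0.4,0,-8,0],[40,6.3,0,0.4,0,-8,0]]]' 30
python3 -c "
from go import *
where();stripe();look()"
```

```text
time: 14.3
ee_pos: [0.6033, 0.0288, 0.1988]
tcp_rot: [179.9, -15.0, -169.0]
wrist_force: [-0.3, 2.2, 2.3]
opening: 0.0453
grasp_force: 33.7
time: 14.8
ee_pos: [0.5781, 0.0239, 0.1919]
tcp_rot: [179.8, 16.8, -169.1]
wrist_force: [22.2, 3.0, -35.9]
opening: 0.0453
grasp_force: 39.4
time: 15.3
ee_pos: [0.5574, 0.0199, 0.1793]
tcp_rot: [179.8, 48.9, -169.3]
wrist_force: [43.0, 5.5, -27.2]
opening: 0.0453
grasp_force: 39.7
tcp rel ex,ey,ez mm [-35.1   0.7  24.3] tilt -48.9 radial err (tan) -4.7 r 42.4 y-axis misalign 0.4
t 15.3 F [ 43.3  -3.  -27.2] q [ -4. -42. -47.  37.  11.  -9.] open 0.0453 gf 39.7 tq [-0.51 -0.7  -0.47]
stripe {'scene': (32.0, 0.9, 35), 'top': (31.3, 1.3, 23)} 15.4
mark [('scene', 28.0, 1.9, 0.58), ('top', 30.5, 2.3, 0.69)]
```

```bash
sed -i 's/^C=.*/C=np.array([.5945,.0265,.155]);W=.197/' go.py
python3 -m inch '[[[100,0,0,0,0,0,0],[100,0,0,0,0,0,0],[100,0,0,0,0,0,0],[100,0,0,0,0,0,0],[100,0,0,0,0,0,0],[100,0,0,0,0,0,0],[100,0,0,0,0,0,0],[100,0,0,0,0,0,0]]]'
python3 -c "
from go import *
where();stripe()"
python3 -m inch '[[[100,0,0,0,0,0,0],[100,0,0,0,0,0,0],[100,0,0,0,0,0,0],[100,0,0,0,0,0,0],[100,0,0,0,0,0,0],[100,0,0,0,0,0,0],[100,0,0,0,0,0,0],[100,0,0,0,0,0,0]]]'
python3 -m inch '[[[100,0,0,0,0,0,0],[100,0,0,0,0,0,0],[100,0,0,0,0,0,0],[100,0,0,0,0,0,0],[100,0,0,0,0,0,0],[100,0,0,0,0,0,0],[100,0,0,0,0,0,0],[100,0,0,0,0,0,0]]]'
python3 -m inch '[[[100,0,0,0,0,0,0],[100,0,0,0,0,0,0],[100,0,0,0,0,0,0],[100,0,0,0,0,0,0],[100,0,0,0,0,0,0],[100,0,0,0,0,0,0],[100,0,0,0,0,0,0],[100,0,0,0,0,0,0]]]'
python3 - <<'E'
from go import *
where();stripe();look()
from refit import run
cs={n:viewer.camera(n) for n in("scene","top")}
c=cs["scene"]
# refit scene only/top only to compare
for n in cs: print(n,run({n:cs[n]},[.5945,.0265,.197]))
cv2.imwrite("pics/rel2raw.png",cs["scene"]["pixels"][:,:,::-1]);cv2.imwrite("pics/rel2top.png",cs["top"]["pixels"][:,:,::-1])
np.save("cams.npy",{n:{k:v for k,v in c.items() if k!="pixels"} for n,c in cs.items()},allow_pickle=True)
E
```

```text
time: 16.6
ee_pos: [0.5582, 0.0199, 0.1849]
tcp_rot: [179.8, 49.0, -169.2]
wrist_force: [0.4, -0.7, -0.9]
opening: 0.0853
grasp_force: 0.0
tcp rel ex,ey,ez mm [-36.9   0.6  29.9] tilt -49.0 radial err (tan) -1.6 r 47.4 y-axis misalign 0.39
t 16.6 F [ 0.3 -0.8 -0.9] q [ -3. -42. -46.  37.  11.  -9.] open 0.0853 gf 0.0 tq [0.05 0.65 0.01]
stripe {'scene': (50.5, 0.0, 37), 'top': (56.5, 0.7, 7)} 16.7
time: 17.7
ee_pos: [0.5582, 0.0199, 0.1849]
tcp_rot: [179.8, 49.0, -169.2]
wrist_force: [-0.0, 0.1, -0.1]
opening: 0.0853
grasp_force: 0.0
time: 18.7
ee_pos: [0.5582, 0.0199, 0.1849]
tcp_rot: [179.8, 49.0, -169.2]
wrist_force: [0.4, 0.5, 0.7]
opening: 0.0854
grasp_force: 0.0
time: 19.7
ee_pos: [0.5582, 0.0198, 0.1848]
tcp_rot: [179.8, 49.0, -169.2]
wrist_force: [0.8, 0.3, 0.3]
opening: 0.0855
grasp_force: 0.0
tcp rel ex,ey,ez mm [-36.9   0.6  29.8] tilt -49.0 radial err (tan) -1.7 r 47.4 y-axis misalign 0.39
t 19.7 F [0.8 0.1 0.3] q [ -3. -42. -46.  37.  11.  -9.] open 0.0855 gf 0.0 tq [ 0.01  0.66 -0.02]
stripe {'scene': (50.5, 0.0, 36), 'top': None} 19.8
mark [('scene', 48.5, 1.0, 0.76), ('top', 52.5, 3.3, 0.74)]
[0.5945 0.0303 0.1603] [np.float64(0.10979605615902455)]
[0.5944 0.0304 0.1597] [np.float64(0.10954821790439861)]
scene [0.59443061 0.03036153 0.1596515 ]
[0.6022 0.0278 0.195 ] [np.float64(0.09561717151273919)]
[0.6043 0.0282 0.1905] [np.float64(0.09541589815106388)]
top [0.60433669 0.02819253 0.19050935]
```

```bash
python3 - <<'E'
from refit import *
from scipy.optimize import least_squares
cam=np.load("cams.npy",allow_pickle=True).item()["scene"]
A=cv2.cvtColor(cv2.imread("pics/rel2raw.png"),cv2.COLOR_BGR2RGB)
B=cv2.cvtColor(cv2.resize(cv2.imread("pics/rel.png"),None,fx=.25,fy=.25,interpolation=cv2.INTER_AREA),cv2.COLOR_BGR2RGB)
I=np.zeros((480,640,3),np.uint8);I[200:350,240:440]=B
def line(I,box):
    x0,x1,y0,y1=box;a=cv2.cvtColor(I[y0:y1,x0:x1],cv2.COLOR_RGB2LAB)[...,:].astype(float)
    w=I[y0:y1,x0:x1].astype(float);s=w[...,1]/(w[...,0]+1) # G/R low on red
    pts=[]
    for j in range(x1-x0):
        col=s[:,j]; k=np.clip(np.median(col)-.06-col,0,None)
        if k.sum()>.1: pts.append((x0+j,y0+(k*np.arange(len(col))).sum()/k.sum()))
    return np.array(pts)
# predicted stripe places to choose boxes: A ~ from stripe(); use generous windows inside rim
la=line(A,(314,328,268,286)); lb=line(I,(312,326,308,322))
print(la.round(1).tolist());print(lb.round(1).tolist())
def ang(pts,p):
    x,y,w,z=p;ex=np.array([np.cos(w),np.sin(w),0]);ey=np.array([-np.sin(w),np.cos(w),0])
    def res(q):
        g=np.radians(q[0]);X=np.array([x,y,z])+.08*(np.sin(g)*ex+np.cos(g)*np.array([0,0,1]))+np.outer([-.02,.02],ey)
        P=proj(cam,X);d=(P[1]-P[0])/np.linalg.norm(P[1]-P[0]);return (pts-P[0])@np.array([-d[1],d[0]])
    r=least_squares(res,[75],loss="soft_l1",f_scale=.5);return r.x[0],np.abs(r.fun).mean()
for p in([.5944,.0304,.16,.155],[.5945,.0265,.197,.155],[.592,.026,.197,.155],[.5975,.027,.197,.155],[.5944,.0304,.16,.152],[.5944,.0304,.16,.158]):
    a,b=ang(la,p),ang(lb,p);print(p,np.round(a,2),np.round(b,2),"mid",round((a[0]+b[0])/2,1),"half",round((b[0]-a[0])/2,1))
E
```

```text
[]
[[312.0, 314.0], [313.0, 314.2], [314.0, 314.3], [315.0, 314.5], [316.0, 314.9], [317.0, 315.2], [318.0, 315.4], [319.0, 315.5], [320.0, 315.6], [321.0, 315.7], [322.0, 315.8], [323.0, 316.1], [324.0, 316.3], [325.0, 316.4]]Traceback (most recent call last):
  File "<stdin>", line 25, in <module>
  File "<stdin>", line 23, in ang
    return func(*args, **kwargs)
    vector_fun = VectorFunction(
        fun_wrapped,
    ...<6 lines>...
        workers=workers
    )
    self._update_fun()
    ~~~~~~~~~~~~~~~~^^
    self.f = self.fun_wrapped(xp_copy(self.x))
             ~~~~~~~~~~~~~~~~^^^^^^^^^^^^^^^^^
    return np.atleast_1d(self.fun(x))
                         ~~~~~~~~^^^
    return self.f(x, *self.args, **self.kwargs)
           ~~~~~~^^^^^^^^^^^^^^^^^^^^^^^^^^^^^^
  File "<stdin>", line 22, in res
ValueError: operands could not be broadcast together with shapes (0,) (2,)
```

```bash
cat > mid.py <<'E'
from refit import *
from scipy.optimize import least_squares
def line(I,box):
    x0,x1,y0,y1=box;w=I[y0:y1,x0:x1].astype(float);s=w[...,1]/(w[...,0]+1);pts=[]
    for j in range(x1-x0):
        col=s[:,j];k=np.clip(np.median(col)-.06-col,0,None)
        if k.sum()>.1: pts.append((x0+j,y0+(k*np.arange(len(col))).sum()/k.sum()))
    return np.array(pts)
def ang(cam,pts,p):
    x,y,w,z=p;ex=np.array([np.cos(w),np.sin(w),0]);ey=np.array([-np.sin(w),np.cos(w),0])
    def res(q):
        g=np.radians(q[0]);X=np.array([x,y,z])+.08*(np.sin(g)*ex+np.cos(g)*np.array([0,0,1]))+np.outer([-.02,.02],ey)
        P=proj(cam,X);d=(P[1]-P[0])/np.linalg.norm(P[1]-P[0]);return (pts-P[0])@np.array([-d[1],d[0]])
    r=least_squares(res,[75],loss="soft_l1",f_scale=.5);return r.x[0],np.abs(r.fun).mean()
PS=([.5944,.0304,.16,.155],[.5945,.0265,.197,.155],[.592,.026,.197,.155],[.5975,.027,.197,.155],[.5944,.0304,.16,.152],[.5944,.0304,.16,.158])
E
python3 - <<'E'
from mid import *
cam=np.load("cams.npy",allow_pickle=True).item()["scene"]
A=cv2.cvtColor(cv2.imread("pics/rel2raw.png"),cv2.COLOR_BGR2RGB)
B=cv2.cvtColor(cv2.resize(cv2.imread("pics/rel.png"),None,fx=.25,fy=.25,interpolation=cv2.INTER_AREA),cv2.COLOR_BGR2RGB)
I=np.zeros((480,640,3),np.uint8);I[200:350,240:440]=B
la=line(A,(313,328,283,299)); lb=line(I,(312,326,308,322));print(la.round(1).tolist())
for p in PS:
    a,b=ang(cam,la,p),ang(cam,lb,p);print(p,np.round(a,2),np.round(b,2),"mid",round((a[0]+b[0])/2,1),"half",round((b[0]-a[0])/2,1))
    h=proj(cam,cyl(p[:3],p[3]));print("   model hull cols/rows",h.min(0).round(1),h.max(0).round(1))
m=cv2.cvtColor(A,cv2.COLOR_RGB2HSV);m=((m[...,0]<20)|(m[...,0]>172))&(m[...,1]>85)&(m[...,2]>50);m[:240]=0;m[345:]=0;m[:,:305]=0;m[:,350:]=0
ys,xs=np.nonzero(m);print("cork",xs.min(),xs.max(),ys.min(),ys.max(),np.bincount(ys)[240:345])
E
```

```text
[[313.0, 290.1], [314.0, 290.3], [315.0, 290.4], [316.0, 290.5], [317.0, 290.7], [318.0, 290.9], [319.0, 291.0], [320.0, 291.2], [321.0, 291.4], [322.0, 291.5], [323.0, 291.7], [324.0, 291.9], [325.0, 292.0], [326.0, 292.2], [327.0, 292.3]]
[0.5944, 0.0304, 0.16, 0.155] [50.47  0.09] [1.6429e+02 9.0000e-02] mid 107.4 half 56.9
   model hull cols/rows [308.9 253.9] [344.1 323.5]
[0.5945, 0.0265, 0.197, 0.155] [5.077e+01 2.000e-02] [1.6425e+02 1.2000e-01] mid 107.5 half 56.7
   model hull cols/rows [308.5 253.6] [341.5 322.9]
[0.592, 0.026, 0.197, 0.155] [5.21e+01 2.00e-02] [1.6166e+02 1.2000e-01] mid 106.9 half 54.8
   model hull cols/rows [308.7 252.9] [341.7 322.1]
[0.5975, 0.027, 0.197, 0.155] [4.918e+01 2.000e-02] [1.6713e+02 1.2000e-01] mid 108.2 half 59.0
   model hull cols/rows [308.1 254.4] [341.3 323.9]
[0.5944, 0.0304, 0.16, 0.152] [48.98  0.09] [1.6672e+02 9.0000e-02] mid 107.9 half 58.9
   model hull cols/rows [308.9 254.8] [344.  324.3]
[0.5944, 0.0304, 0.16, 0.158] [51.96  0.09] [1.617e+02 9.000e-02] mid 106.8 half 54.9
   model hull cols/rows [308.9 252.9] [344.1 322.7]
cork 308 339 256 323 [ 0  0  0  0  0  0  0  0  0  0  0  0  0  0  0  0  4 12 19 20 21 21 21 20
 21 20 20 21 20 20 20 20 20 20 20 21 20 20 20 21 22 23 23 23 25 24 23 24
 23 24 24 23 22 23 22 21 21 21 20 20 20 20 20 20 19 18 18 18 18 18 18 18
 17 18 17 16 14 14 14 15 10 11  6  2]
```

```bash
sed -i 's/least_squares(res,\[75\],/least_squares(res,[80],bounds=([-40],[122]),/' mid.py
python3 - <<'E'
from mid import *
cam=np.load("cams.npy",allow_pickle=True).item()["scene"]
A=cv2.cvtColor(cv2.imread("pics/rel2raw.png"),cv2.COLOR_BGR2RGB)
B=cv2.cvtColor(cv2.resize(cv2.imread("pics/rel.png"),None,fx=.25,fy=.25,interpolation=cv2.INTER_AREA),cv2.COLOR_BGR2RGB)
I=np.zeros((480,640,3),np.uint8);I[200:350,240:440]=B
la=line(A,(313,328,283,299)); lb=line(I,(312,326,308,322))
for p in PS+([.5975,.03,.16,.152],):
    a,b=ang(cam,la,p),ang(cam,lb,p);print(p,np.round(a,2),np.round(b,2),"mid",round((a[0]+b[0])/2,1),"half",round((b[0]-a[0])/2,1))
    s=[]
    x,y,w,z=p;ex=np.array([np.cos(w),np.sin(w),0])
    g=np.radians((a[0]+b[0])/2);print("   target px",proj(cam,np.array([x,y,z])+.08*(np.sin(g)*ex+[0,0,np.cos(g)])).round(2), "A,B rows at col 320:",np.interp(320,*la.T).round(2),np.interp(320,*lb.T).round(2))
E
```

```text
[0.5944, 0.0304, 0.16, 0.155] [50.47  0.09] [9.666e+01 9.000e-02] mid 73.6 half 23.1
   target px [[318.98 304.88]] A,B rows at col 320: 291.19 315.57
[0.5945, 0.0265, 0.197, 0.155] [5.077e+01 2.000e-02] [97.24  0.12] mid 74.0 half 23.2
   target px [[318.59 304.85]] A,B rows at col 320: 291.19 315.57
[0.592, 0.026, 0.197, 0.155] [5.21e+01 2.00e-02] [99.84  0.12] mid 76.0 half 23.9
   target px [[318.78 305.06]] A,B rows at col 320: 291.19 315.57
[0.5975, 0.027, 0.197, 0.155] [4.918e+01 2.000e-02] [94.36  0.12] mid 71.8 half 22.6
   target px [[318.32 304.61]] A,B rows at col 320: 291.19 315.57
[0.5944, 0.0304, 0.16, 0.152] [48.98  0.09] [9.423e+01 9.000e-02] mid 71.6 half 22.6
   target px [[319.08 304.74]] A,B rows at col 320: 291.19 315.57
[0.5944, 0.0304, 0.16, 0.158] [51.96  0.09] [9.926e+01 9.000e-02] mid 75.6 half 23.6
   target px [[318.89 305.05]] A,B rows at col 320: 291.19 315.57
[0.5975, 0.03, 0.16, 0.152] [47.42  0.09] [9.155e+01 9.000e-02] mid 69.5 half 22.1
   target px [[318.45 304.45]] A,B rows at col 320: 291.19 315.57
```

The target comes out insensitive to the pose assumed: the stripe should sit on row ≈304.85 at column ≈319, which is +23° from where it rests now. I'll grasp and turn to it.

```bash
cat > chk.py <<'E'
from mid import *
from go import where
c=viewer.camera("scene"); l=line(c["pixels"],(313,326,296,313))
print("row at 319:",np.interp(319,*l.T).round(2),len(l),"angle",np.round(ang(c,l,PS[1]),2),"target 74.0"); where()
E
python3 -m inch '[[[40,0,0,0,0,0,0],[40,0,0,0,0,0,0],[40,0,0,0,0,0,0],[40,0,0,0,0,0,0],[40,0,0,0,0,0,0]]]' 40
python3 -m inch '[[[40,-6.3,0,0.4,0,7.7,0],[40,-6.3,0,0.4,0,7.7,0],[40,-6.3,0,0.4,0,7.7,0],[40,0,0,0,0,0,0],[40,0,0,0,0,0,0]]]' 40
python3 chk.py
```

```text
time: 20.72
ee_pos: [0.5582, 0.02, 0.1851]
tcp_rot: [179.8, 49.0, -169.2]
wrist_force: [-5.6, 0.8, 3.0]
opening: 0.045
grasp_force: 41.3
time: 21.35
ee_pos: [0.5738, 0.0231, 0.1968]
tcp_rot: [179.9, 25.9, -169.1]
wrist_force: [1.2, 2.0, 1.6]
opening: 0.0456
grasp_force: 49.5
row at 319: 304.82 13 angle [7.39e+01 7.00e-02] target 74.0
tcp rel ex,ey,ez mm [-21.1   0.7  41.8] tilt -26.0 radial err (tan) -0.7 r 46.8 y-axis misalign 0.35
t 21.4 F [5.5 2.2 0.6] q [ -0. -18. -19.  63.   5. -10.] open 0.0454 gf 49.3 tq [ 0.33 -0.49  0.33]
```

```bash
python3 -m inch '[[[40,0,0,0,0,0,0],[40,0,0,0,0,0,0],[40,0,0,0,0,0,0],[40,0,0,0,0,0,0],[40,0,0,0,0,0,0],[40,0,0,0,0,0,0],[40,0,0,0,0,0,0],[40,0,0,0,0,0,0]]]' && python3 chk.py && python3 -c "
from workcell import bot
print(bot.job_done())"
```

```text
time: 22.4
ee_pos: [0.5735, 0.023, 0.1967]
tcp_rot: [179.9, 26.0, -169.1]
wrist_force: [6.8, 2.5, -1.5]
opening: 0.0453
grasp_force: 48.8
row at 319: 304.7 13 angle [73.62  0.08] target 74.0
tcp rel ex,ey,ez mm [-21.3   0.6  41.6] tilt -26.0 radial err (tan) -0.9 r 46.8 y-axis misalign 0.36
t 22.45 F [ 7.5  1.1 -2.7] q [ -0. -18. -20.  63.   5. -10.] open 0.0459 gf 48.8 tq [ 0.33 -1.17  0.38]
the job is handed in; nothing more can be done
None
```

The drum's heavy side is straight down to within about 2° (midway between its two rest positions, roughly 23° either side), and I handed the job in at 22.4 s with the gripper still holding the drum at rest and no move made near the other things.

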